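# Brace the sample jar and unscrew its cap

### The job

Stand the capped square jar down in the square pocket of the bench brace so that it cannot turn, then unscrew its cap anticlockwise until it comes free, without wrenching it on past that. Lift the cap straight off and finish still holding it in the gripper, level and about 2 cm above the jar's mouth, with the jar left fully down in the brace. Leave the other labware where it stands.

Things in the scene. Friction and masses are not known exactly. Their poses are not given: they have to be found in the camera images.
- jar: Loose square amber glass jar, 0.25 to 0.45 kg: body 62 x 62 mm, 66 mm tall, then a round neck 36 mm across. Origin: centre of the underside; z up, x and y along its sides (a quarter turn seats as well). Two lug flanges on the neck hold the cap down however hard it is pulled until it is unscrewed, so the capped jar may be carried by its cap.
- jar_mouth (a point): Centre of the jar's mouth, on the rim, 92 mm above the jar's underside. The rim is a white springy seal ring that rises 2 mm when the cap is off.
- cap: Loose blue plastic screw cap, 50 g, 24 mm tall, twelve-sided, flats 58 mm apart (x axis normal to a flat, one every 30 degrees). Origin: centre of its open underside, z up; screwed on, it is 72 mm above the jar's underside, axes parallel to the jar's. Lifted 22 mm it is off the neck.
- cap_top (a point): Centre of the cap's top, 24 mm above its underside. Tight: 0.3 to 0.7 N m while it turns; a grip of 25 N or more on the flats does it, a light one slips. Anticlockwise from above, relative to the jar, the lugs hold it for the first 88 degrees; from 88 to 141 degrees (best 115) it lifts straight off; then comes a hard stop. Clockwise it is at its stop already.
- brace: Grey plastic brace fixed to the bench: block 96 x 96 mm, 40 mm tall, with a square pocket 68 x 68 mm, open at the top, mouth flared at 45 degrees to 84 x 84 mm over the top 8 mm. A steel foot strip (150 x 50 x 6 mm) sticks out along x. Origin: centre of the underside; x, y along the pocket's sides.
- brace_floor (a point): Centre of the pocket's floor, 8 mm above the bench. A jar fully down stands on it and can still turn about 6 degrees either way before the pocket stops it.
- flask: Bystander: round amber jar with label and round blue cap, 72 mm across, 125 mm tall. Origin: centre of the underside.
- beaker: Bystander: open clear beaker, 72 mm across, 90 mm tall. Origin: centre of the underside.
- tube_rack: Bystander: white tube rack 70 x 150 mm with ten closed tubes, 100 mm tall. Origin: centre of the underside; y along its length.
Not all that is in view belongs to the job. What is meant by the cap is not green, red or yellow, and is the smaller of those in its own colour.

How it is judged:
On the way, in this order (a step that is already met when the one before it is completed fails the run):
1. the jar stands fully down in the brace, its cap still on (z of jar in the frame of brace below 0.012 m and horizontal distance between jar and brace below 0.007 m and angle between jar's own z axis and vertical below 0.06 rad and z of cap in the frame of jar below 0.077 m), for 0.2 s.
2. the cap has been turned a good way round (60 degrees or more) on the braced jar (z of jar in the frame of brace below 0.012 m and horizontal distance between jar and brace below 0.007 m and angle between jar's own z axis and vertical below 0.06 rad and z of cap in the frame of jar below 0.08 m and angle between the x axis of cap and the x axis of jar, either way round above 1.05 rad), for 0.1 s.
At the end, for the whole second after the job is handed in: Fingers hold the cap (over 2 N), still, level within 0.15 rad, within 15 mm of centred over the jar and clear of it, underside 99 to 144 mm above the jar's underside; the jar is upright (0.06 rad), its underside within 4 mm of the pocket floor and 7 mm of its centre (z of jar in the frame of brace below 0.012 m and horizontal distance between jar and brace below 0.007 m and angle between jar's own z axis and vertical below 0.06 rad and z of cap in the frame of jar between 0.099 and 0.144 m and horizontal distance between cap and jar below 0.015 m and angle between cap's own z axis and vertical below 0.15 rad and contact force between the fingers and cap above 2 N and contact force between cap and jar below 0.3 N and linear speed of cap below 0.03 m/s); the arm keeps its last pose, push and grip.
It fails at once if another piece of labware is shifted by more than 3 cm or tipped (distance of any of flask, beaker, tube_rack from where it was at the start of the episode above 0.03 m or angle between any of flask, beaker, tube_rack's own z axis and vertical above 0.35 rad).
It fails at once if the cap is wrenched against the jar with more than 200 N (contact force between cap and jar above 200 N).
It also fails if it takes over 54 s, if anything falls off the work surface, if the arm or the gripper's body presses on something with over 40 N, if the wrist force passes 120 N, or if a joint passes its speed limit or range.

### The arm

A 7-joint arm with a two-finger parallel gripper is mounted at the origin on the work surface. World frame = base frame: x ahead of the robot, y to its left, z up, the work surface at z = 0. Lengths are in m, angles in rad, forces in N, time in s.
With the tool pointing down it reaches from about 0.4 to 0.85 m from the base axis. Payload 4.5 kg.
Tool frame: the origin (TCP) lies midway between the tips of the shut fingers; the grasp point (between the pads) lies 19 mm behind it (tcp_to_grasp is the distance from the TCP to the grasp point, in m); z points along the fingers, y is the direction in which the jaws open and shut (so a half turn about z gives the same grasp; the last joint's range is limited). The gripper opens to 88 mm and grips with 3 to 60 N. Pads are 18 mm wide; open, the fingers measure 123 mm over their backs; the gripper's body (75 mm by 187 mm) begins 45 mm behind the grasp point.
Start: joints at [1.238, 0.689, -0.195, 1.565, 0.157, 0.902, -0.215], TCP at [0.224, -0.583, 0.239] pointing down, gripper open.
Joint ranges: [-3.01, 3.01], [-0.46, 2.08], [-1.47, 1.51], [0.13, 2.56], [-1, 4.14], [0.04, 2.09], [-2.66, 2.66]. Speed limits (rad/s): [2.57, 2.57, 3.14, 3.14, 3.14, 3.14, 3.14].

### API

Orientations are given as a unit quaternion [x, y, z, w].
In Python, from bench import observe, read_camera, camera_info, finish_job, tcp_to_grasp gives the robot as it stands. The module is installed in compiled form; this text tells all that it offers.
- The arm moves only by the tool carry_out, never from a script. Its argument "deltas" is a list of rows, each a list of 6 numbers: the shift along the tool's x, y, z in cm, then the turn, a rotation vector about the tool's x, y, z in degrees. A call has 1 to 20 rows; each row shifts and turns the pose as measured when the row begins, along the tool's axes as they then stand; what a row does not reach is not made up. A row lasts 1/12 s, in which the tool goes at most 41.7 mm and 7.16 degrees, less where a joint would pass 70% of its speed; a pose out of reach is approached as far as the arm can. A call is refused whole if a number of a shift passes 4.17 or a number of a turn 7.16, either way. A call with a gripper value outside its range is refused whole. "grip" is the opening, from 0 (shut) to 1 (fully open), set as the call begins (left out, the last holds). The fingers move at their own pace and stop on an object; "force" is the grip in N (left out, the last holds). Time passes only in rows, so rows that do not move let the fingers close. It gives the time, the measured TCP pose, the force and the opening at its end, in the units of the state.
- observe(): the state, without advancing time (a new reading comes with each control period).
- read_camera(name): name is "side" or "top"; returns the picture (420x560x3 uint8, red, green, blue); there is no depth.
- camera_info(name): a dict with "vertical_fov" (degrees; the focal length in pixels is half the picture's height over the tangent of half this angle, whatever the lens; pixels are square), "cx", "cy" (the principal point, pixels), "dist_coeffs" ([k1, k2, p1, p2, k3] as OpenCV has them; the pictures are not rectified), "T" (4x4, takes a point from camera to world coordinates). Camera axes: x right, y up, looking along -z (the intrinsics and any distortion apply to the point x, -y, -z); pixel columns grow to the right and rows downward; lengths in m; the calibration is good to about 2 mm. A picture is of the moment at which its call begins. camera_info takes no time and is no camera call.
- finish_job(): hands the job in, once; it reports no verdict.
The state is a dict: "t": time; "joint_pos": joint angles; "dq": joint speeds; "effort": joint torques, N m; "ee_pos": TCP position; "ee_rot": TCP orientation; "ft_force": force on the tool from outside, world axes, zero at the start; "wrist_torque": the same for the moment, N m; "opening": opening from 0.0 (shut) to 1.0 (fully open).
Only numpy, scipy, OpenCV 4.12 (cv2) and the standard library are available. Lean on these libraries where they do the work, as an engineer would, in place of code of your own. Each camera call takes 0.05 s, during which the arm holds its last target. There are 200 camera calls.

## Working session

There is one attempt and no reset: what is moved stays moved. The work goes in short steps, Python scripts to look and compute and a tool call to move; the robot and the scene stay as the last step left them, time stands still between calls to the robot, and variables do not carry over. Pictures are saved under pics/ and viewed, about 8 in all and at most 12, crops included, and the job is handed in when it is done.

Besides the shell and the picture viewer there is one more tool, called after ">>>" in YAML: its name, and indented under it one key for each argument. carry_out: Moves the arm, as the interface text tells. Its arguments: {"type":"object","properties":{"deltas":{"type":"array"},"grip":{"type":"number"},"force":{"type":"number"}},"required":["deltas"]}

```bash
mkdir -p pics
cat > h.py <<'E'
import numpy as np, cv2
from bench import *
def cam(n):
    i=camera_info(n); f=210/np.tan(np.radians(i["vertical_fov"]/2))
    return np.array([[f,0,i["cx"]],[0,f,i["cy"]],[0,0,1]]),np.array(i["dist_coeffs"],float),np.array(i["T"])
def ray(n,uv):
    K,d,T=cam(n); p=cv2.undistortPoints(np.array(uv,float).reshape(-1,1,2),K,d)[:,0]
    v=np.c_[p[:,0],-p[:,1],-np.ones(len(p))]@T[:3,:3].T
    return T[:3,3],v
def onz(n,uv,z):
    o,v=ray(n,uv); return o+v*((z-o[2])/v[:,2])[:,None]
def proj(n,P):
    K,d,T=cam(n); q=(np.array(P,float).reshape(-1,3)-T[:3,3])@T[:3,:3]
    return cv2.projectPoints(q*[1,-1,-1],np.zeros(3),np.zeros(3),K,d)[0][:,0]
def snap(n,name):
    im=read_camera(n)[:,:,::-1].copy(); cv2.imwrite(f"pics/{name}.png",im); return im
E
python3 - <<'E'
from h import *
print(observe(), tcp_to_grasp)
for n in("top","side"):
    snap(n,n+"0"); print(n,camera_info(n))
a=[cv2.imread(f"pics/{n}0.png") for n in("top","side")]
E
```

```text
{'t': 0.0, 'joint_pos': array([ 1.23784471,  0.68999582, -0.1945169 ,  1.5663322 ,  0.15728792,
        0.90249448, -0.21512178]), 'dq': array([ 3.75572121e-04,  3.48324399e-05,  1.45590659e-04,  1.02038562e-03,
        1.34485373e-03,  8.56629438e-05, -3.53868745e-04]), 'effort': array([ 1.30427202e-04, -5.27564478e+01, -1.26684878e+00, -1.53427380e+01,
       -5.26439014e-02,  6.68444205e-03,  1.63607724e-04]), 'ee_pos': array([ 0.22384837, -0.58286461,  0.23790587]), 'ee_rot': array([ 9.83228203e-01,  1.82377234e-01, -2.26428851e-04, -8.91370056e-04]), 'ft_force': array([ 0.39109081, -0.32800993,  0.52231863]), 'wrist_torque': array([-0.00922217,  0.01498055,  0.04870121]), 'opening': 0.9988535023987689} 0.0187
top {'vertical_fov': 51.27010969661745, 'cx': 282.93148570034714, 'cy': 208.591898153864, 'dist_coeffs': array([-0.00962769,  0.        ,  0.        ,  0.        ,  0.        ]), 'T': array([[ 0.02831827,  0.99301471, -0.11454195,  0.51018825],
       [-0.99957367,  0.02894617,  0.00382198, -0.01292699],
       [ 0.00711083,  0.11438489,  0.99341106,  0.90516763],
       [ 0.        ,  0.        ,  0.        ,  1.        ]])}
side {'vertical_fov': 47.23119783748183, 'cx': 275.7787110169904, 'cy': 209.51048055148408, 'dist_coeffs': array([-0.00821509,  0.        ,  0.        ,  0.        ,  0.        ]), 'T': array([[-0.97954705,  0.11858215, -0.16256028,  0.42172385],
       [-0.20114312, -0.59869611,  0.77530924,  0.82728105],
       [-0.00538637,  0.79214976,  0.61030299,  0.72893413],
       [ 0.        ,  0.        ,  0.        ,  1.        ]])}
```

View pics/top0.png

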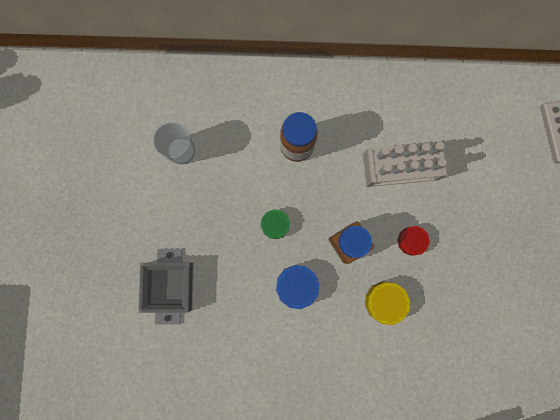

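View pics/side0.png

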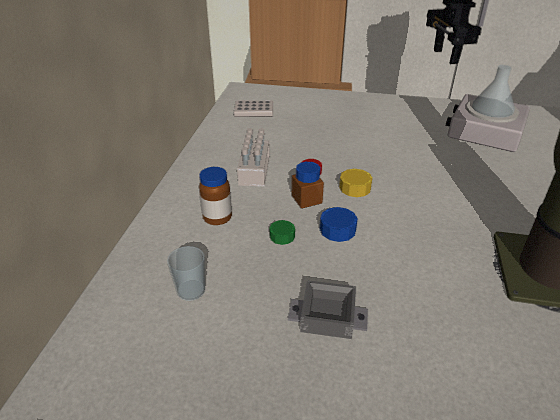

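The top view shows the jar, which is a blue cap on a brown square, at (355,241). The brace is at (167,288), with its foot strip up and down the image. The larger blue cap at (298,287) is a decoy. The side view shows the jar at (307,185) and the brace at (328,305).

Run:
```python
from h import *
R=lambda q:q
im=cv2.imread("pics/top0.png"); hsv=cv2.cvtColor(im,cv2.COLOR_BGR2HSV)
def sub(m,x0,x1,y0,y1):
    o=np.zeros_like(m); o[y0:y1,x0:x1]=m[y0:y1,x0:x1]; return o
def big(m): return max(cv2.findContours(m,0,1)[0],key=cv2.contourArea)[:,0].astype(float)
def rect(n,c,z):
    P=onz(n,c,z)[:,:2]; r=cv2.minAreaRect((P*1000).astype(np.float32)); return r
blue=cv2.inRange(hsv,(100,120,40),(130,255,255))
c=big(sub(blue,320,385,215,270)); print("cap top",rect("top",c,.096)); P=onz("top",c,.096)[:,:2]; print(cv2.minEnclosingCircle((P*1000).astype(np.float32)))
brown=cv2.inRange(hsv,(3,120,30),(20,255,255))|blue
b=big(sub(brown,320,385,215,270)); 
ba=big(sub(cv2.inRange(hsv,(3,120,30),(20,255,255)),320,385,215,270)); print("jar body rect@66",rect("top",b,.066)); print(cv2.approxPolyDP(b.astype(np.float32),2.5,True)[:,0])
# brace
d=cv2.inRange(hsv,(0,0,0),(179,60,115))
br=big(sub(d,130,200,240,335)); print("brace all",rect("top",br,.0)); print(cv2.approxPolyDP(br.astype(np.float32),2.5,True)[:,0])
crop=np.hstack([cv2.resize(im[235:340,120:215],None,fx=4,fy=4),cv2.resize(im[205:310,320:415],None,fx=4,fy=4)])
cv2.imwrite("pics/crop0.png",crop)
```

```text
cap top ((547.2054443359375, -150.8951416015625), (55.356388092041016, 59.273860931396484), 1.6060497760772705)
((546.8477172851562, -150.9837646484375), 30.169082641601562)
jar body rect@66 ((546.1448364257812, -151.4242706298828), (62.20374298095703, 71.70339965820312), 33.674739837646484)
[[357. 222.]
 [329. 239.]
 [344. 262.]
 [350. 262.]
 [356. 258.]
 [350. 256.]
 [361. 256.]
 [373. 247.]
 [370. 235.]]
brace all ((450.5731506347656, 211.26318359375), (151.64370727539062, 122.05937194824219), 2.8322227001190186)
[[159. 249.]
 [156. 260.]
 [140. 264.]
 [139. 312.]
 [155. 312.]
 [156. 323.]
 [183. 322.]
 [185. 311.]
 [199. 307.]
 [199. 255.]
 [186. 255.]
 [184. 248.]
 [173. 251.]
 [172. 248.]]
```

View pics/crop0.png

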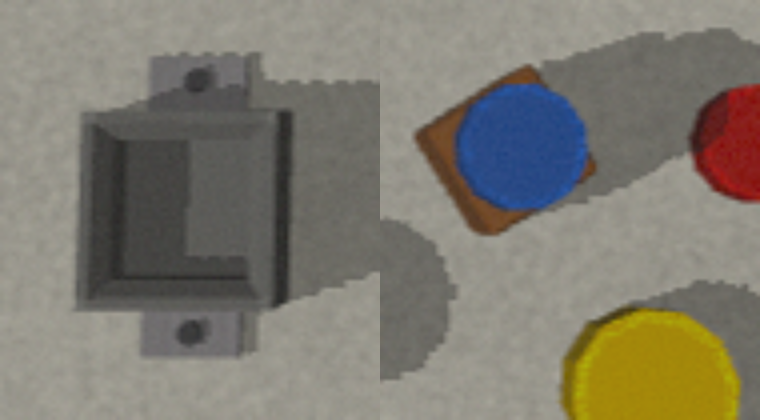

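The left crop shows the brace's top outer corners at about (84,112), (276,112), (272,306) and (77,309). The right crop shows the jar body turned about 32° in the image, with body corners at about (531,66), (418,137), (483,232) and (597,170).

Run:
```python
from h import *
from scipy.spatial.transform import Rotation as Rn
f=lambda l,ox,oy,sx=0:(np.array(l,float)-[sx,0]+.5)/4-.5+[ox,oy]
B=onz("top",f([(84,112),(276,112),(272,306),(77,309)],120,235),.040)[:,:2]
print("brace",B.round(4).tolist(),B.mean(0)); 
for i in range(4):
    e=B[(i+1)%4]-B[i]; print(np.linalg.norm(e).round(4),np.degrees(np.arctan2(e[1],e[0])).round(1)%90)
J=f([(418,137),(531,66),(490,236),(593,178),(418,137),(483,232)],320,205,380)
for z in(.066,.0):
    P=onz("top",J,z)[:,:2]
    print(P.round(4).tolist(),[np.degrees(np.arctan2(*(P[i+1]-P[i])[::-1])).round(1)%90 for i in(0,2,4)])
# side: cap top blob and brace in side for cross check
im=cv2.imread("pics/side0.png");hsv=cv2.cvtColor(im,cv2.COLOR_BGR2HSV)
m=cv2.inRange(hsv,(100,120,30),(130,255,255)); o=np.zeros_like(m);o[155:185,290:325]=m[155:185,290:325]
ys,xs=np.nonzero(o); print("side cap bbox",xs.min(),xs.max(),ys.min(),ys.max(),"pred top/centre/bot",proj("side",[[.547,-.151,.096],[.547,-.151,.072]]).round(1).tolist())
print("top pred brace",proj("side",[[*B.mean(0),.04]]))
s=observe(); M=Rn.from_quat(s["ee_rot"]).as_matrix(); print(M.round(3)); print("yaw of tool y",np.degrees(np.arctan2(M[1,1],M[0,1])))
```

```text
brace [[0.4953, 0.2595], [0.498, 0.1655], [0.4048, 0.1626], [0.4006, 0.2568]] [0.44965033 0.2111205 ]
0.094 1.7000000000000028
0.0933 1.8000000000000114
0.0943 2.5
0.0947 1.6
[[0.5511, -0.1063], [0.5868, -0.1602], [0.505, -0.1414], [0.5339, -0.1904], [0.5511, -0.1063], [0.5068, -0.138]] [np.float64(33.5), np.float64(30.5), np.float64(35.599999999999994)]
[[0.5543, -0.1137], [0.5929, -0.1718], [0.5046, -0.1515], [0.5358, -0.2044], [0.5543, -0.1137], [0.5065, -0.1479]] [np.float64(33.5), np.float64(30.5), np.float64(35.599999999999994)]
side cap bbox 296 319 162 182 pred top/centre/bot [[307.7, 168.6], [307.4, 176.9]]
top pred brace [[329.12034846 301.80710509]]
[[ 0.933  0.359 -0.001]
 [ 0.359 -0.933  0.001]
 [-0.    -0.002 -1.   ]]
yaw of tool y -68.98213719100445
```

```bash
cat >> h.py <<'E'
from scipy.spatial.transform import Rotation as Rn
def rel(p,psi):
    s=observe(); A=Rn.from_quat(s["ee_rot"]); c,n=np.cos(np.radians(psi)),np.sin(np.radians(psi))
    G=Rn.from_matrix(np.array([[-n,c,0],[c,n,0],[0,0,-1]]).T.T if 0 else np.array([[-n,c,0],[c,n,0],[0,0,-1.]]))
    M=A.as_matrix()
    print("t",round(s["t"],2),"pos",s["ee_pos"].round(4),"yaw",np.degrees(np.arctan2(M[1,1],M[0,1])).round(1),"q",s["joint_pos"].round(2),"F",s["ft_force"].round(1),"open",round(s["opening"],3))
    print("shift cm",(A.inv().apply(np.array(p)-s["ee_pos"])*100).round(2),"turn deg",np.degrees((A.inv()*G).as_rotvec()).round(2),"shift after turn",(G.inv().apply(np.array(p)-s["ee_pos"])*100).round(2))
E
python3 -c "
from h import *
rel([.547,-.151,.2],3)"
```

```text
t 0.1 pos [ 0.2239 -0.5829  0.238 ] yaw -69.0 q [ 1.24  0.69 -0.19  1.57  0.16  0.9  -0.22] F [-0.2 -0.1  0.5] open 0.996
shift cm [ 45.65 -28.72   3.84] turn deg [-8.000e-02 -5.000e-02 -7.198e+01] shift after turn [41.44 34.53  3.8 ]
```

>>> carry_out:
  deltas:
    - [0,0,0,0,0,-7]
    - [0,0,0,0,0,-7]
    - [0,0,0,0,0,-7]
    - [0,0,0,0,0,-7]
    - [0,0,0,0,0,-7]
    - [0,0,0,0,0,-7]
    - [0,0,0,0,0,-7]
    - [0,0,0,0,0,-7]
    - [0,0,0,0,0,-7]
    - [0,0,0,0,0,-7]
  grip: 1

```text
t: 0.93
ee_pos: [0.2218, -0.5797, 0.2332]
ee_rot: [0.69, 0.724, 0.001, -0.006]
ft_force: [0.1, 0.4, 0.0]
opening: 1.003
```

```bash
python3 -c "
from h import *
rel([.547,-.151,.2],3)"
```

```text
t 0.93 pos [ 0.2218 -0.5797  0.2332] yaw 2.7 q [ 1.43  0.74 -0.55  1.56  0.43  0.98  0.79] F [0.1 0.4 0. ] open 1.003
shift cm [41.24 34.54  3.53] turn deg [-0.37 -0.6  -0.27] shift after turn [41.11 34.72  3.32]
```

>>> carry_out:
  deltas:
    - [2.3,1.92,0,0,0,0]
    - [2.3,1.92,0,0,0,0]
    - [2.3,1.92,0,0,0,0]
    - [2.3,1.92,0,0,0,0]
    - [2.3,1.92,0,0,0,0]
    - [2.3,1.92,0,0,0,0]
    - [2.3,1.92,0,0,0,0]
    - [2.3,1.92,0,0,0,0]
    - [2.3,1.92,0,0,0,0]
    - [2.3,1.92,0,0,0,0]
    - [2.3,1.92,0,0,0,0]
    - [2.3,1.92,0,0,0,0]
    - [2.3,1.92,0,0,0,0]
    - [2.3,1.92,0,0,0,0]
    - [2.3,1.92,0,0,0,0]
    - [2.3,1.92,0,0,0,0]
    - [2.3,1.92,0,0,0,0]

```text
t: 2.35
ee_pos: [0.5313, -0.1641, 0.2257]
ee_rot: [0.696, 0.718, -0.003, -0.013]
ft_force: [-0.6, -1.2, -0.1]
opening: 1.001
```

```bash
python3 -c "
from h import *
rel([.547,-.151,.18],3)"
```

```text
t 2.35 pos [ 0.5313 -0.1641  0.2257] yaw 1.8 q [ 0.52  0.66 -0.5   1.76  0.38  0.85 -0.13] F [-0.6 -1.2 -0.1] open 1.001
shift cm [1.2  1.71 4.55] turn deg [-1.23 -0.85 -1.19] shift after turn [1.23 1.64 4.57]
```

>>> carry_out:
  deltas:
    - [0.6,0.8,1.1,-1.2,-0.8,-1.2]
    - [0.6,0.8,1.1,0,0,0]
    - [0,0,1.1,0,0,0]
    - [0,0,1.1,0,0,0]
    - [0,0,0,0,0,0]
    - [0,0,0,0,0,0]

```text
t: 2.85
ee_pos: [0.5528, -0.1386, 0.1795]
ee_rot: [0.682, 0.731, 0.004, -0.001]
ft_force: [0.5, -0.3, 0.0]
opening: 1.003
```

```bash
python3 -c "
from h import *
rel([.547,-.151,.07],3)
a=snap('top','top1');b=snap('side','side1')
cv2.imwrite('pics/c1.png',np.hstack([cv2.resize(a[180:300,300:420],None,fx=3,fy=3),cv2.resize(b[90:210,250:370],None,fx=3,fy=3)]))"
```

```text
t 2.85 pos [ 0.5528 -0.1386  0.1795] yaw 4.0 q [ 0.44  0.72 -0.46  1.79  0.45  0.73 -0.19] F [ 0.5 -0.3  0. ] open 1.003
shift cm [-1.27 -0.71 10.94] turn deg [ 0.27 -0.4   0.95] shift after turn [-1.21 -0.64 10.95]
```

View pics/c1.png

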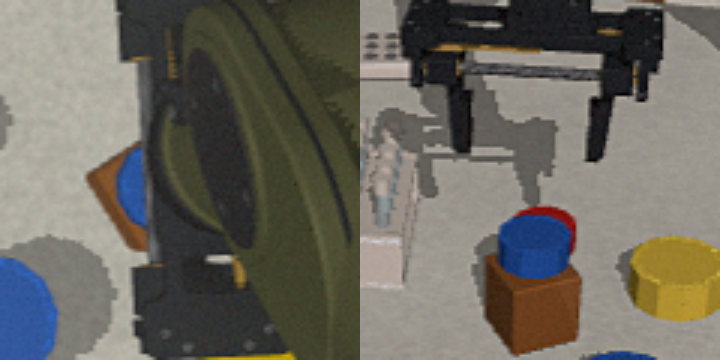

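The side crop shows the fingers above the cap and slightly off it at y=-0.139, with the jar undisturbed. I'll correct that and descend.

>>> carry_out:
  deltas:
    - [-0.6,-0.3,0,0,0,0.5]
    - [-0.5,-0.3,0,0,0,0.4]
    - [0,0,0,0,0,0]
    - [0,0,1.5,0,0,0]
    - [0,0,1.5,0,0,0]
    - [0,0,1.5,0,0,0]
    - [0,0,0.5,0,0,0]
    - [0,0,0,0,0,0]
    - [0,0,0,0,0,0]

```text
t: 3.7
ee_pos: [0.549, -0.157, 0.1331]
ee_rot: [0.692, 0.722, 0.006, 0.004]
ft_force: [-0.1, 0.1, -1.0]
opening: 0.998
```

```bash
python3 -c "
from h import *
rel([.547,-.151,.07],3)"
```

```text
t 3.7 pos [ 0.549  -0.157   0.1331] yaw 2.4 q [ 0.44  0.79 -0.41  1.83  0.5   0.62 -0.23] F [-0.1  0.1 -1. ] open 0.998
shift cm [ 0.6  -0.26  6.31] turn deg [ 0.77 -0.11 -0.58] shift after turn [ 0.61 -0.17  6.31]
```

>>> carry_out:
  deltas:
    - [0.4,-0.1,1.2,0.7,0,-0.5]
    - [0.1,0,1.2,0,0,0]
    - [0,0,1.2,0,0,0]
    - [0,0,1.2,0,0,0]
    - [0,0,0.5,0,0,0]
    - [0,0,0,0,0,0]
    - [0,0,0,0,0,0]

```text
t: 4.28
ee_pos: [0.5514, -0.1505, 0.0799]
ee_rot: [0.688, 0.726, 0.003, 0.002]
ft_force: [0.1, 0.9, -0.2]
opening: 1.0
```

```bash
python3 -c "
from h import *
rel([.547,-.151,.07],3)"
```

```text
t 4.28 pos [ 0.5514 -0.1505  0.0799] yaw 3.1 q [ 0.39  0.87 -0.35  1.85  0.55  0.52 -0.28] F [ 0.1  0.9 -0.2] open 1.0
shift cm [-0.03 -0.44  0.99] turn deg [ 0.37 -0.08  0.06] shift after turn [-0.03 -0.44  0.99]
```

>>> carry_out:
  deltas:
    - [0,-0.3,0.5,0.3,0,0]
    - [0,-0.1,0.4,0,0,0]
    - [0,0,0,0,0,0]
    - [0,0,0,0,0,0]

```text
t: 4.62
ee_pos: [0.5482, -0.1506, 0.0716]
ee_rot: [0.688, 0.726, 0.002, 0.001]
ft_force: [-0.1, -0.3, 0.4]
opening: 0.994
```

```bash
python3 -c "
from h import *
rel([.547,-.151,.07],3)"
```

```text
t 4.62 pos [ 0.5482 -0.1506  0.0716] yaw 3.1 q [ 0.39  0.88 -0.34  1.86  0.56  0.5  -0.29] F [-0.1 -0.3  0.4] open 0.994
shift cm [-0.03 -0.12  0.16] turn deg [ 0.19 -0.05  0.07] shift after turn [-0.03 -0.12  0.16]
```

Good. Now I'll close the gripper.

>>> carry_out:
  deltas:
    - [0,0,0,0,0,0]
    - [0,0,0,0,0,0]
    - [0,0,0,0,0,0]
    - [0,0,0,0,0,0]
    - [0,0,0,0,0,0]
    - [0,0,0,0,0,0]
    - [0,0,0,0,0,0]
    - [0,0,0,0,0,0]
  grip: 0
  force: 45

```text
t: 5.28
ee_pos: [0.5477, -0.151, 0.0724]
ee_rot: [0.688, 0.726, 0.001, 0.001]
ft_force: [-1.0, 0.1, -0.3]
opening: 0.652
```

>>> carry_out:
  deltas:
    - [0,0,-1,0,0,0]
    - [0,0,-1.5,0,0,0]
    - [0,0,-2,0,0,0]
    - [0,0,-2,0,0,0]
    - [0,0,-2,0,0,0]
    - [0,0,0,0,0,0]
    - [0,0,0,0,0,0]

```text
t: 5.87
ee_pos: [0.5441, -0.1508, 0.16]
ee_rot: [0.688, 0.726, -0.001, -0.003]
ft_force: [-0.8, 0.4, -4.5]
opening: 0.654
```

```bash
python3 -c "
from h import *
rel([.4497,.211,.17],-28)
a=snap('top','top2');b=snap('side','side2')
cv2.imwrite('pics/c2.png',np.hstack([cv2.resize(a[180:300,300:420],None,fx=3,fy=3),cv2.resize(b[90:210,250:370],None,fx=3,fy=3)]))"
```

```text
t 5.87 pos [ 0.5441 -0.1508  0.16  ] yaw 3.1 q [ 0.45  0.75 -0.44  1.81  0.47  0.69 -0.21] F [-0.8  0.4 -4.5] open 0.654
shift cm [36.64 -7.49 -0.87] turn deg [-0.33 -0.05 31.08] shift after turn [ 27.51 -25.32  -1.  ]
```

View pics/c2.png

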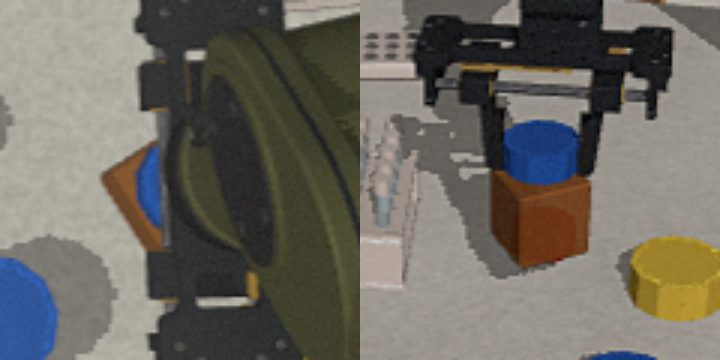

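The jar is lifted and level in the grip, hanging by its cap.

>>> carry_out:
  deltas:
    - [0,0,-0.2,0,0,4]
    - [0,0,-0.2,0,0,6]
    - [0,0,-0.2,0,0,6]
    - [0,0,0,0,0,6]
    - [0,0,0,0,0,5]
    - [0,0,0,0,0,2]
    - [0,0,0,0,0,0]

```text
t: 6.55
ee_pos: [0.5376, -0.1499, 0.1555]
ee_rot: [0.854, 0.52, -0.009, -0.009]
ft_force: [0.1, 0.8, -3.9]
opening: 0.652
```

```bash
python3 -c "
from h import *
rel([.4497,.211,.16],-28)"
```

```text
t 6.55 pos [ 0.5376 -0.1499  0.1555] yaw -27.3 q [ 0.36  0.74 -0.29  1.82  0.32  0.66 -0.59] F [ 0.1  0.8 -3.9] open 0.652
shift cm [ 28.05 -24.36  -0.04] turn deg [-1.36  0.37  0.72] shift after turn [ 27.74 -24.71  -0.45]
```

>>> carry_out:
  deltas:
    - [1,-0.9,-0.4,-1,0.3,0.7]
    - [2,-1.8,-0.3,0,0,0]
    - [2.2,-1.95,-0.1,0,0,0]
    - [2.2,-1.95,0,0,0,0]
    - [2.2,-1.95,0,0,0,0]
    - [2.2,-1.95,0,0,0,0]
    - [2.2,-1.95,0,0,0,0]
    - [2.2,-1.95,0,0,0,0]
    - [2.2,-1.95,0,0,0,0]
    - [2.2,-1.95,0,0,0,0]
    - [2.2,-1.95,0,0,0,0]
    - [2,-1.8,0,0,0,0]
    - [1,-0.9,0,0,0,0]
    - [0,0,0,0,0,0]
    - [0,0,0,0,0,0]

```text
t: 7.8
ee_pos: [0.4445, 0.1986, 0.1506]
ee_rot: [0.852, 0.523, -0.011, -0.006]
ft_force: [-0.4, -0.9, -3.8]
opening: 0.651
```

```bash
python3 -c "
from h import *
rel([.4497,.211,.145],-28)"
```

```text
t 7.8 pos [0.4445 0.1986 0.1506] yaw -26.9 q [-0.39  0.67 -0.19  2.04  0.23  0.48 -1.22] F [-0.4 -0.9 -3.8] open 0.651
shift cm [ 1.35 -0.09  0.54] turn deg [-1.28  0.76  1.09] shift after turn [ 1.34 -0.13  0.56]
```

>>> carry_out:
  deltas:
    - [0.7,0,0.2,-1.2,0.7,1]
    - [0.6,0,0.2,0,0,0]
    - [0,0,0,0,0,0]
    - [0,0,0,0,0,0]

```text
t: 8.13
ee_pos: [0.4511, 0.2051, 0.1447]
ee_rot: [0.858, 0.514, -0.003, 0.001]
ft_force: [-0.3, -0.4, -3.6]
opening: 0.656
```

```bash
python3 -c "
from h import *
rel([.4497,.211,.12],-28)
a=snap('top','top3');b=snap('side','side3')
cv2.imwrite('pics/c3.png',np.hstack([cv2.resize(a[220:360,110:230],None,fx=3,fy=3),cv2.resize(b[210:350,260:400],None,fx=3,fy=3)]))"
```

```text
t 8.13 pos [0.4511 0.2051 0.1447] yaw -28.1 q [-0.42  0.68 -0.16  2.03  0.24  0.45 -1.25] F [-0.3 -0.4 -3.6] open 0.656
shift cm [ 0.47 -0.4   2.47] turn deg [-0.09  0.41 -0.09] shift after turn [ 0.46 -0.4   2.47]
```

View pics/c3.png

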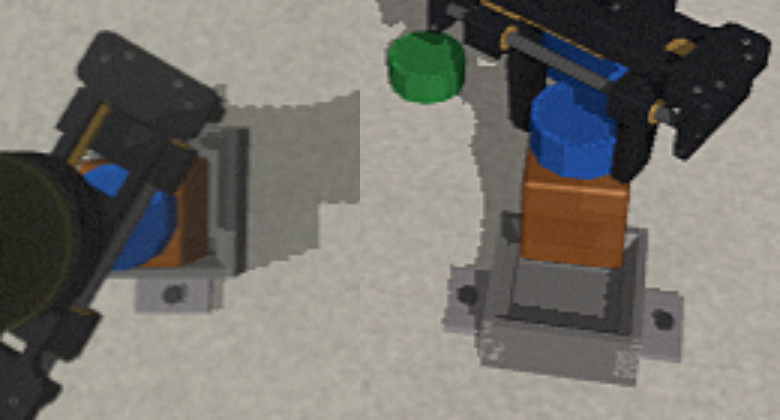

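The jar is square with the brace, and its underside is about 3 cm above the brace's mouth. I'll correct about 6 mm and lower it.

>>> carry_out:
  deltas:
    - [0.3,-0.2,0.2,0,0.4,0]
    - [0.2,-0.2,0.5,0,0,0]
    - [0,0,0.6,0,0,0]
    - [0,0,0.6,0,0,0]
    - [0,0,0.3,0,0,0]
    - [0,0,0,0,0,0]
    - [0,0,0,0,0,0]

```text
t: 8.82
ee_pos: [0.4503, 0.21, 0.1201]
ee_rot: [0.858, 0.513, -0.001, -0.001]
ft_force: [-0.3, -0.3, -4.3]
opening: 0.651
```

```bash
python3 -c "
from h import *
rel([.4497,.211,.08],-28)"
```

```text
t 8.82 pos [0.4503 0.21   0.1201] yaw -28.3 q [-0.44  0.72 -0.14  2.05  0.25  0.38 -1.27] F [-0.3 -0.3 -4.3] open 0.651
shift cm [ 0.07 -0.09  4.01] turn deg [-0.11  0.03 -0.26] shift after turn [ 0.06 -0.1   4.01]
```

>>> carry_out:
  deltas:
    - [0,-0.1,0.6,0,0,0]
    - [0,0,0.6,0,0,0]
    - [0,0,0.6,0,0,0]
    - [0,0,0.4,0,0,0]
    - [0,0,0,0,0,0]
    - [0,0,0,0,0,0]

```text
t: 9.32
ee_pos: [0.4494, 0.2107, 0.0956]
ee_rot: [0.858, 0.513, -0.001, -0.001]
ft_force: [-0.1, -0.2, -4.1]
opening: 0.651
```

```bash
python3 -c "
from h import *
rel([.4497,.211,.08],-28)"
```

```text
t 9.32 pos [0.4494 0.2107 0.0956] yaw -28.2 q [-0.46  0.77 -0.12  2.07  0.26  0.32 -1.28] F [-0.1 -0.2 -4.1] open 0.651
shift cm [0.04 0.02 1.56] turn deg [-0.1   0.02 -0.24] shift after turn [0.04 0.01 1.56]
```

>>> carry_out:
  deltas:
    - [0,0,0.5,0,0,0]
    - [0,0,0.5,0,0,0]
    - [0,0,0.3,0,0,0]
    - [0,0,0.2,0,0,0]
    - [0,0,0.1,0,0,0]
    - [0,0,0,0,0,0]
    - [0,0,0,0,0,0]

```text
t: 9.9
ee_pos: [0.4502, 0.2115, 0.0807]
ee_rot: [0.858, 0.513, 0.001, -0.0]
ft_force: [-0.1, 0.7, -4.2]
opening: 0.651
```

```bash
python3 -c "
from h import *
rel([.4497,.211,.08],-28)"
```

```text
t 9.9 pos [0.4502 0.2115 0.0807] yaw -28.2 q [-0.47  0.8  -0.1   2.07  0.27  0.28 -1.29] F [-0.1  0.7 -4.2] open 0.651
shift cm [-0.07 -0.02  0.07] turn deg [ 0.04 -0.15 -0.23] shift after turn [-0.07 -0.02  0.07]
```

>>> carry_out:
  deltas:
    - [0,0,0.15,0,0,0]
    - [0,0,0.1,0,0,0]
    - [0,0,0,0,0,0]
    - [0,0,0,0,0,0]
    - [0,0,0,0,0,0]

```text
t: 10.32
ee_pos: [0.4503, 0.212, 0.0804]
ee_rot: [0.858, 0.513, 0.002, -0.0]
ft_force: [-0.4, 0.6, -1.8]
opening: 0.658
```

```bash
python3 -c "
from h import *
rel([.4497,.211,.08],-28)"
```

```text
t 10.32 pos [0.4503 0.212  0.0804] yaw -28.2 q [-0.47  0.8  -0.1   2.07  0.27  0.27 -1.29] F [-0.4  0.6 -1.8] open 0.658
shift cm [-0.11 -0.    0.04] turn deg [ 0.12 -0.25 -0.21] shift after turn [-0.11 -0.    0.04]
```

Seated: z is 0.0804 against an expected 0.0804, and the floor is taking weight. I'll do a first part of the turn.

>>> carry_out:
  deltas:
    - [0,0,0.1,0,0,0]
    - [0,0,0.05,0,0,-3]
    - [0,0,0.05,0,0,-5]
    - [0,0,0.05,0,0,-5]
    - [0,0,0.05,0,0,-5]
    - [0,0,0,0,0,-5]

```text
t: 10.82
ee_pos: [0.4503, 0.2128, 0.0804]
ee_rot: [0.735, 0.678, 0.004, 0.001]
ft_force: [1.9, 3.1, -3.2]
opening: 0.656
```

```bash
python3 -c "
from h import *
rel([.4500,.2117,.08],90);print(observe()['wrist_torque'])"
```

```text
t 10.82 pos [0.4503 0.2128 0.0804] yaw -4.7 q [-0.43  0.8  -0.18  2.07  0.45  0.29 -1.06] F [ 1.9  3.1 -3.2] open 0.656
shift cm [-0.11 -0.02  0.03] turn deg [ 4.800e-01  8.000e-02 -9.465e+01] shift after turn [ 0.03 -0.11  0.04]
[ 0.63891682 -0.71187346 -0.39286663]
```

>>> carry_out:
  deltas:
    - [-0.05,0,0,0.3,0,-6]
    - [0,0,0,0,0,-6]
    - [0,0,0,0,0,-6]
    - [0,0,0,0,0,-6]
    - [0,0,0,0,0,-6]
    - [0,0,0,0,0,-6]
    - [0,0,0,0,0,-6]
    - [0,0,0,0,0,0]

```text
t: 11.48
ee_pos: [0.4498, 0.2137, 0.0803]
ee_rot: [0.432, 0.902, 0.004, -0.002]
ft_force: [-0.9, 0.8, 0.3]
opening: 0.649
```

```bash
python3 -c "
from h import *
rel([.4500,.2117,.08],90);print(observe()['wrist_torque'])"
```

```text
t 11.48 pos [0.4498 0.2137 0.0803] yaw 38.9 q [-0.31  0.82 -0.36  2.06  0.74  0.38 -0.59] F [-0.9  0.8  0.3] open 0.649
shift cm [-0.17 -0.11  0.02] turn deg [  0.44  -0.23 -51.14] shift after turn [-0.02 -0.2   0.03]
[ 0.0982029  -0.08925617  0.09051206]
```

>>> carry_out:
  deltas:
    - [-0.1,-0.05,0,0.3,0,-6]
    - [0,0,0,0,0,-6]
    - [0,0,0,0,0,-6]
    - [0,0,0,0,0,-6]
    - [0,0,0,0,0,-6]
    - [0,0,0,0,0,-6]
    - [0,0,0,0,0,0]

```text
t: 12.07
ee_pos: [0.4489, 0.2131, 0.0821]
ee_rot: [0.131, 0.991, 0.002, -0.003]
ft_force: [-0.1, -0.5, -0.2]
opening: 0.654
```

```bash
python3 -c "
from h import *
rel([.4500,.2120,.08],93);print(observe()['wrist_torque'])"
```

```text
t 12.07 pos [0.4489 0.2131 0.0821] yaw 74.9 q [-0.21  0.85 -0.54  2.06  0.92  0.5  -0.13] F [-0.1 -0.5 -0.2] open 0.654
shift cm [-0.14 -0.08  0.21] turn deg [  0.27  -0.33 -18.06] shift after turn [-0.11 -0.11  0.21]
[ 0.00928878 -0.14445505  0.01366432]
```

>>> carry_out:
  deltas:
    - [0,0,0,0,0,-5]
    - [0,0,0,0,0,-5]
    - [0,0,0,0,0,-3]
    - [0,0,0,0,0,0]
    - [0,0,0,0,0,0]

```text
t: 12.48
ee_pos: [0.4487, 0.2123, 0.082]
ee_rot: [0.026, 1.0, 0.002, -0.003]
ft_force: [-1.5, -0.2, 3.5]
opening: 0.653
```

```bash
python3 -c "
from h import *
rel([.4500,.2120,.08],93);print(observe()['wrist_torque'])
a=snap('side','side4');t=snap('top','top4')
cv2.imwrite('pics/c4.png',np.hstack([cv2.resize(t[220:360,110:230],None,fx=3,fy=3),cv2.resize(a[210:350,260:400],None,fx=3,fy=3)]))"
```

```text
t 12.48 pos [0.4487 0.2123 0.082 ] yaw 87.1 q [-0.17  0.86 -0.6   2.05  0.96  0.54  0.04] F [-1.5 -0.2  3.5] open 0.653
shift cm [-0.13 -0.03  0.2 ] turn deg [ 0.21 -0.36 -5.94] shift after turn [-0.13 -0.04  0.2 ]
[-0.0291981   0.07285536  0.06723701]
```

View pics/c4.png

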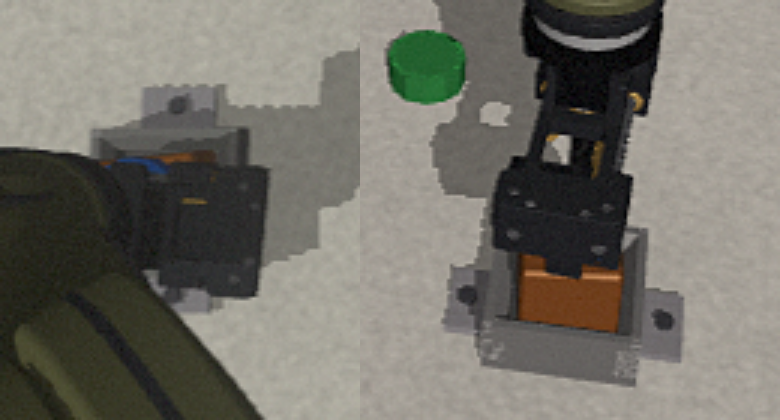

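The jar is down in the pocket, the cap has turned about 109–115°, and the torque is near zero. I'll start with a small, slow lift to see whether the jar comes along.

>>> carry_out:
  deltas:
    - [0,0,-0.2,0,0,0]
    - [0,0,-0.2,0,0,0]
    - [0,0,-0.2,0,0,0]
    - [0,0,-0.2,0,0,0]
    - [0,0,0,0,0,0]

```text
t: 13.0
ee_pos: [0.4489, 0.2121, 0.0898]
ee_rot: [0.028, 1.0, 0.001, -0.004]
ft_force: [-0.0, 0.6, -0.0]
opening: 0.651
```

```bash
python3 -c "
from h import *
rel([.4500,.2120,.122],87)"
```

```text
t 13.0 pos [0.4489 0.2121 0.0898] yaw 86.8 q [-0.16  0.85 -0.61  2.05  0.94  0.55  0.05] F [-0.   0.6 -0. ] open 0.651
shift cm [-0.09 -0.   -3.22] turn deg [ 0.13 -0.41 -0.19] shift after turn [-0.11 -0.01 -3.22]
```

The force is about 0, so the cap is free. I'll lift it to about 2 cm above the mouth.

>>> carry_out:
  deltas:
    - [0,0,-0.4,0,0,0]
    - [0,0,-0.6,0,0,0]
    - [0,0,-0.6,0,0,0]
    - [0,0,-0.6,0,0,0]
    - [0,0,-0.6,0,0,0]
    - [0,0,-0.4,0,0,0]
    - [0,0,0,0,0,0]
    - [0,0,0,0,0,0]
    - [0,0,0,0,0,0]

```text
t: 13.75
ee_pos: [0.4499, 0.2125, 0.1264]
ee_rot: [0.028, 1.0, 0.002, -0.003]
ft_force: [-0.0, -0.3, 0.2]
opening: 0.652
```

```bash
python3 -c "
from h import *
rel([.4500,.2120,.122],87); print(np.abs(observe()['dq']).max())
a=snap('side','side5');t=snap('top','top5')
cv2.imwrite('pics/c5.png',np.hstack([cv2.resize(t[220:360,110:230],None,fx=3,fy=3),cv2.resize(a[210:350,260:400],None,fx=3,fy=3)]))"
```

```text
t 13.75 pos [0.4499 0.2125 0.1264] yaw 86.7 q [-0.12  0.79 -0.68  2.03  0.85  0.63  0.13] F [-0.  -0.3  0.2] open 0.652
shift cm [-0.02 -0.05  0.44] turn deg [ 0.23 -0.3  -0.25] shift after turn [-0.01 -0.04  0.44]
0.002778945189370028
```

View pics/c5.png

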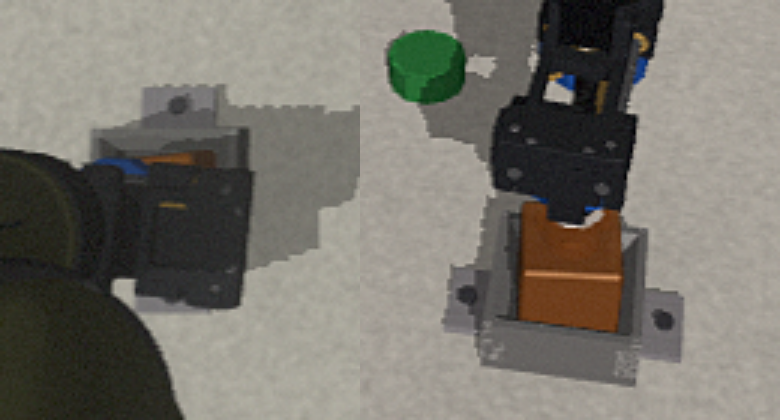

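The cap is off, with the white rim visible under it and blue between the fingers, and the jar is still seated. I'll lower it 4 mm to get about 2 cm, then hand in.

>>> carry_out:
  deltas:
    - [0,0,0.2,0,0,0]
    - [0,0,0.2,0,0,0]
    - [0,0,0,0,0,0]
    - [0,0,0,0,0,0]
    - [0,0,0,0,0,0]

```text
t: 14.27
ee_pos: [0.4491, 0.212, 0.1207]
ee_rot: [0.028, 1.0, 0.001, -0.004]
ft_force: [0.4, -1.2, -0.6]
opening: 0.651
```

```bash
python3 -c "
from h import *
rel([.4500,.2120,.122],87); print(np.abs(observe()['dq']).max()); print(finish_job())"
```

```text
t 14.27 pos [0.4491 0.212  0.1207] yaw 86.8 q [-0.13  0.8  -0.67  2.03  0.86  0.62  0.12] F [ 0.4 -1.2 -0.6] open 0.651
shift cm [-0.09  0.   -0.13] turn deg [ 0.14 -0.43 -0.22] shift after turn [-0.09 -0.   -0.13]
0.005986184249153818
the job is handed in; nothing more can be done
None
```

The cap is unscrewed and held about 2 cm above the jar's mouth, and the jar is still seated in the brace. I handed the job in at about 14 s of the 54 s; the hand-in gives no verdict.

**What I did:** I gripped the cap on its flats at 45 N and carried the capped jar by it into the pocket. I turned the gripper 115° anticlockwise, so about 109–115° relative to the jar given the play in the pocket. The cap popped up 2 mm during the turn, and I then lifted it straight off.

**Last checks:**
- **Seating:** with the jar down, the tool height matched what a jar on the pocket floor should give (0.0804 m), and the floor took some of the weight.
- **Lift:** there was almost no force on the tool as the cap came off, so the jar stayed behind.
- **Cap position:** its underside is about 112 mm above the jar's underside by tool height. It is level within 0.5° and within about 1–2 mm of centre. The opening reading matches the 58 mm flats, and the arm was nearly still.
- **Pictures:** the last ones were taken 4 mm above the final height. They show the white rim exposed, the cap in the fingers and the jar in the pocket.

No check failed or disagreed. Two things rest on inference: the cap's angle comes from the gripper's turn, and the flask, beaker and tube rack were not measured again. The arm met no unexpected forces on the way.

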